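Open the printer's coolant tank: turn, press and release its pressure cap

TASK

Open the coolant tank beside the printer: turn its orange cap counter-clockwise until you feel the first stop, push it down there against its spring, turn it on past the stop until it is released, and lift it off. Never force the cap, set it down gently, standing upright on its stem in the black tray, let go, and do not disturb the mug, bottle or cup.

Things in the scene. Friction and masses are not known exactly. Their poses are not given: they have to be found in the camera images.
- tank: Coolant unit: grey box 150 x 180 mm (own x, y), 70 mm high, fixed to the desk. Origin: centre of its underside, z up; the filler neck stands on this axis. Angles below are cap x axis against tank x axis, counter-clockwise seen from above.
- neck (a point): Centre of the neck's top, 92 mm above the desk; round aluminium neck 92 mm across, bore 32 mm. Inside, a spring seat lifts the cap: about 6 N when closed, plus 0.7 N per mm pressed.
- lip (a point): Top of one of the two lips, 36 mm from the axis on the tank's +x side (the other opposite). The lips hang inward from two claws on the neck, hold down the cap's ears, are 4 mm thick (top 114 mm, underside 110 mm above the desk), 30 to 46 mm from the axis, and run from -14 to +61 degrees; the clockwise end is closed, so the cap opens counter-clockwise only.
- lip_end (a point): Counter-clockwise end of the +x lip (top, 36 mm from the axis). From 71 degrees on the cap's ears are clear of both lips and it lifts straight up: 45 mm frees it from claws and bore (stem has 2 mm play). Kept down while turning from the stop to there, it meets nothing but rubbing (up to 0.6 N m).
- cap: Orange cap, loose, about 70 to 130 g. Origin: centre of its stem's underside; z up, x along bar and ears. Black stem 28 mm across up to 20 mm; disc 52 mm across, 20 to 26 mm; hub 36 mm across to 38 mm; grip bar on top. Starts closed: origin 84 mm above the desk, at 0 to 5 degrees, ears held up against the lips by the spring. It turns with light rubbing (under 0.3 N m) up to its first stop.
- cap_bar (a point): Middle of the top of the cap's upright grip bar, 76 mm above the cap's origin. Bar 12 mm thick (cap y), 50 mm long (cap x), 38 mm high; pinch it across its thickness from above, fingertips at least 44 mm above the cap's origin to stay over the claws when it is pressed.
- cap_ear (a point): Tip of the +x ear (two ears, on +x and -x), 38 mm from the axis, 23 mm above the cap's origin; 12 mm wide, 6 mm thick. As the cap opens, the ears turn counter-clockwise under the lips, meet the latch's teeth, pass below them when pressed down, and come out past the lips' ends.
- latch: Hidden latch under the lips, fixed in the tank; origin as the tank's. Its teeth stop the ears at 18 to 44 degrees (varies; feel for it). Only there (within 4 degrees) can the cap go down; before that a rail blocks it after 1 mm. It passes under the teeth 6 to 8.5 mm down (varies); a hard floor, felt as a sudden rise of force, lies 2 mm below. More than 30 N on the latch is forcing.
- tray: Black square parts tray, 140 x 140 mm outside, 14 mm high, walls 4 mm, floor about 4 mm thick, fixed to the desk. Origin: centre of its underside, z up. The cap goes here, standing on its stem.
- mug: White mug, 76 mm across, 85 mm high; bystander. Origin: centre of its underside.
- bottle: White bottle with blue cap, 56 mm across, 150 mm high; bystander. Origin: centre of its underside.
- pot: Green plastic cup, 72 mm across, 70 mm high; bystander. Origin: centre of its underside.
Things that resemble listed ones, but are neither listed nor needed, are in the scene too. Several things have the shape of the tank; the one meant has the colours described above.

How it is judged:
By the outcome, as a careful person would: the job done as asked, in the order asked, and still so for the second after the job is handed in, with the robot touching nothing.
It also fails if it takes over 72 s, if anything falls off the work surface, if the arm or the gripper's body presses on something with over 40 N, if the wrist force passes 120 N, or if a joint passes its speed limit or range.

ROBOT

A 6-joint arm with a two-finger parallel gripper is mounted at the origin on the work surface. World frame = base frame: x ahead of the robot, y to its left, z up, the work surface at z = 0. Lengths are in m, angles in rad, forces in N, time in s.
With the tool pointing down it reaches from about 0.35 to 0.775 m from the base axis. Payload 5.5 kg.
Tool frame: the origin (TCP) lies midway between the tips of the shut fingers; the grasp point (between the pads) lies 19 mm behind it; z points along the fingers, y is the line along which they close (so a half turn about z gives the same grasp; the last joint's range is limited). The gripper opens to 85 mm and grips with 20 to 120 N. Pads are 22 mm wide; open, the fingers measure 114 mm over their backs; the gripper's body (76 mm by 85 mm) begins 54 mm behind the grasp point. The pads swing forward as they close: fully open they stand 13 mm farther back than shut.
Start: joints at [-0.14, 0.313, 0.046, 1.304, 0, 1.431], TCP at [0.575, -0, 0.194] pointing down, gripper open.
Joint ranges: [-2.76, 2.76], [-0.86, 1.69], [-1.03, 1.26], [-2.2, 2.34], [-1.47, 1.5], [-3.14, 3.14]. Speed limits (rad/s): [2.57, 2.57, 3.14, 3.14, 3.14, 3.14].

INTERFACE

Orientations are given as a unit quaternion [w, x, y, z].
In Python, from workcell import env gives the robot as it stands.
- The arm moves only by the tool move_arm, never from a script. Its argument "targets" is a list of rows, each a list of 3 entries, a list of its own where there are three numbers: the shift along the tool's x, y, z in mm, then the turn, a rotation vector about the tool's x, y, z in units of 10 degrees (1.0 is 10 degrees), then the closure, from -1 (fully open) to 1 (shut). In form: [[[dx, dy, dz], [ax, ay, az], gripper], ...]. A call has 1 to 5 rows; each row is the pose to reach, as a shift and turn from the pose commanded when the call began, along the tool's axes at that moment; what a row does not reach only later rows make up. A row lasts 1/8 s, in which the tool goes at most 62.5 mm and 10.7 degrees, less where a joint would pass 70% of its speed; a pose out of reach is approached as far as the arm can. A call with a gripper value outside its range is refused whole. The fingers move at their own pace and stop on an object; "squeeze" is the grip in N (left out, the last holds). Time passes only in rows, so rows that repeat a pose let the fingers close. It gives the time, the measured TCP pose, the force, the opening and the grip force at its end, in the units of the state.
- env.get_state(): the state, without advancing time (a new reading comes with each control period).
- env.read_camera(name): name is "scene" or "side" or "wrist"; returns a dict with "pixels" (384x512x3 uint8, red, green, blue), "fovy" (degrees; the focal length in pixels is half the picture's height over the tangent of half this angle, whatever the lens; pixels are square), "cx", "cy" (the principal point, pixels), "extrinsics" (4x4, takes a point from world to camera coordinates); the wrist camera has in their place "mount" (4x4, takes a point from camera to tool coordinates, whose origin is the TCP and whose axes are the flange's). Camera axes: x right, y up, looking along -z (the intrinsics and any distortion apply to the point x, -y, -z); pixel columns grow to the right and rows downward; lengths in m; the calibration is good to about 2 mm. A picture is of the moment at which its call begins: read the wrist's pose just before it. There is no depth.
- env.hand_in(): hands the job in; it is judged then, once.
Trained networks look in a picture, given as the dict that the camera call returned (one of the last four; its "shot" number tells which), for a name from the list of things; names that differ only in an ending like _2 or _b are one class to them, and where a whole thing is asked for, a point or a joint stands for the part that bears it (a point fixed in the world has none). Each returns a list of dicts, best first, with "confidence" (0 to 1); they miss things now and then, are a little off and sometimes report something else, mostly with a low value. They report only what shows in the picture. A call takes as long as a camera call. They do not tell look-alikes from the thing itself.
- env.spot_in(thing, picture): "centre" ([x, y, z] in m, in world coordinates, good to about 4 mm: the middle of the surface that is visible of it).
- env.regions_of(thing, picture): "mask" (384x512 bool, what is visible of it).
- env.landmark_of(thing, picture): "centre" ([x, y, z] in m, in world coordinates, good to about 4 mm: a listed point, or the origin of a listed thing).
The state is a dict: "clock": time; "joint_pos": joint angles; "qvel": joint speeds; "tau": joint torques, N m; "tcp_pos": TCP position; "orientation": TCP orientation; "wrist_force": force on the tool from outside, world axes, zero at the start; "ft_torque": the same for the moment, N m; "finger_gap": finger opening in m; "grip_force": force on a finger pad.
Only numpy, scipy, OpenCV 4.12 (cv2) and the standard library are available. Lean on these libraries where they do the work, as an engineer would, in place of code of your own. Each camera call takes 0.05 s, during which the arm holds its last target. There are 200 camera calls.

## Working session

There is one attempt and no reset: what is moved stays moved. The work goes in short steps, Python scripts to look and compute and a tool call to move; the robot and the scene stay as the last step left them, time stands still between calls to the robot, and variables do not carry over. Pictures are saved under pics/ and viewed, at most 10 in all, crops included, and the job is handed in when it is done.

Besides the shell and the picture viewer there is one more tool, called after "Emit:" by a JSON object that holds its "name" and its "arguments". move_arm: Moves the arm, as the interface text tells. Its arguments: {"type":"object","properties":{"targets":{"type":"array","items":{"type":"array"}},"squeeze":{"type":"number"}},"required":["targets"]}

```bash
mkdir -p pics; ls; cat > h.py <<'E'
import numpy as np,cv2
from workcell import env
from scipy.spatial.transform import Rotation as R
def q2R(q): return R.from_quat([q[1],q[2],q[3],q[0]]).as_matrix()
def save(n,p): cv2.imwrite('pics/'+n+'.png',cv2.cvtColor(p,cv2.COLOR_RGB2BGR))
E
python3 - <<'E'
from h import *
s=env.get_state();print(s)
ims=[]
for c in ['scene','side']:
    d=env.read_camera(c);ims.append(d['pixels']);print({k:v for k,v in d.items() if k!='pixels'})
    for n in ['tank','neck','lip','lip_end','cap','cap_bar','cap_ear','tray','mug','bottle','pot']:
        r=env.landmark_of(n,d); print(n,[(np.round(x['centre'],3).tolist(),round(x['confidence'],2)) for x in r[:4]])
im=np.hstack(ims); save('a',cv2.resize(im,(800,300)))
save('scene',cv2.resize(ims[0],(800,600)))
E
```

```text
pics
{'clock': 0.0, 'joint_pos': array([-1.39572998e-01,  3.13991498e-01,  4.49982752e-02,  1.30359960e+00,
        2.02145184e-05,  1.43122564e+00]), 'qvel': array([-5.61245002e-04,  8.57674608e-06, -4.91131757e-04, -2.13653344e-03,
        4.20061337e-04,  1.35216668e-03]), 'tau': array([-2.90074182e-03, -4.80629075e+01,  2.98531097e+01,  1.95313990e-02,
       -3.83516899e-04, -4.27451073e-05]), 'tcp_pos': array([5.74433588e-01, 9.23560413e-05, 1.93321884e-01]), 'orientation': array([-7.23425674e-04,  7.07107319e-01,  7.07105673e-01, -5.32545986e-04]), 'wrist_force': array([ 0.08945872, -0.04481199, -0.27574629]), 'ft_torque': array([-0.02168718, -0.02061941, -0.00963247]), 'grip_force': 0.0, 'finger_gap': 0.08587453512796345}
{'fovy': 54.393180000774954, 'cx': 257.36100493784926, 'cy': 186.99455133655138, 'extrinsics': array([[-0.05794038,  0.99826126, -0.01083348,  0.15440125],
       [-0.68099565, -0.03158623,  0.73160593,  0.25685209],
       [ 0.72999167,  0.04976708,  0.68164169, -1.44423351],
       [ 0.        ,  0.        ,  0.        ,  1.        ]]), 'shot': 1}
tank [([
[... 1115 characters left out ...]
68), ([0.549, 0.126, -0.0], 0.68)]
neck [([0.301, -0.394, 0.088], 0.96), ([0.583, -0.444, 0.087], 0.93), ([0.49, -0.172, 0.09], 0.72)]
lip [([0.623, -0.44, 0.114], 0.89), ([0.526, -0.169, 0.118], 0.86), ([0.331, -0.388, 0.106], 0.67), ([0.763, -0.014, 0.001], 0.64)]
lip_end [([0.5, -0.137, 0.117], 0.94), ([0.599, -0.417, 0.112], 0.87), ([0.311, -0.364, 0.11], 0.84), ([0.759, -0.011, -0.001], 0.7)]
cap [([0.491, -0.177, 0.085], 0.75)]
cap_bar [([0.491, -0.171, 0.16], 0.64)]
cap_ear [([0.526, -0.166, 0.112], 0.76)]
tray [([0.552, 0.127, -0.001], 0.71)]
mug [([0.783, -0.217, -0.006], 0.81), ([0.495, -0.172, 0.092], 0.67)]
bottle [([0.777, 0.183, 0.0], 0.82)]
pot [([0.761, -0.012, 0.001], 0.72)]
```

View pics/a.png

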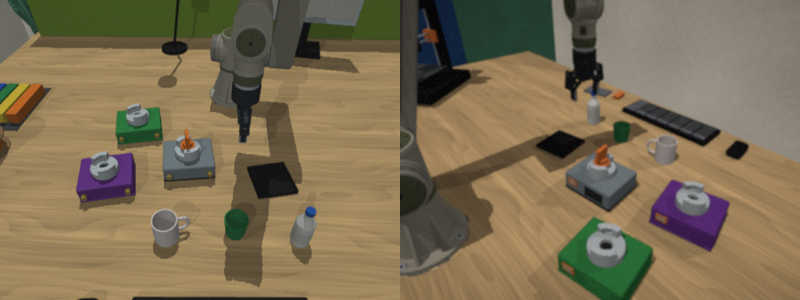

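```bash
python3 - <<'E'
import cv2
a=cv2.imread('pics/scene.png')
import numpy as np
from h import *
d=env.read_camera('scene');E=d['extrinsics'];f=192/np.tan(np.radians(d['fovy']/2))
for p in [(.49,-.172,.16),(.3,-.395,.09),(.584,-.445,.09)]:
    c=E[:3,:3]@p+E[:3,3]; print(p,d['cx']+f*c[0]/-c[2],d['cy']+f*c[1]/c[2])
p=np.array([.49,-.172,.12]);c=E[:3,:3]@p+E[:3,3];u=int(d['cx']+f*c[0]/-c[2]);v=int(d['cy']+f*c[1]/c[2])
save('crop',cv2.resize(d['pixels'][max(0,v-60):v+60,max(0,u-75):u+75],(750,600),interpolation=cv2.INTER_CUBIC))
E
```

```text
(0.49, -0.172, 0.16) 239.39030287054905 169.69450688216273
(0.3, -0.395, 0.09) 175.82529584802668 145.67739482774778
(0.584, -0.445, 0.09) 133.42375608809465 210.26313342073885
```

View crop.

The scene view (left half) shows three tank-shaped units: grey with an orange cap at about (188,158), green at (138,124) and purple at (106,175). The grey one fits the description. The black tray is at (272,180), and the mug, cup and bottle are at (166,228), (236,224) and (304,228).

View pics/crop.png

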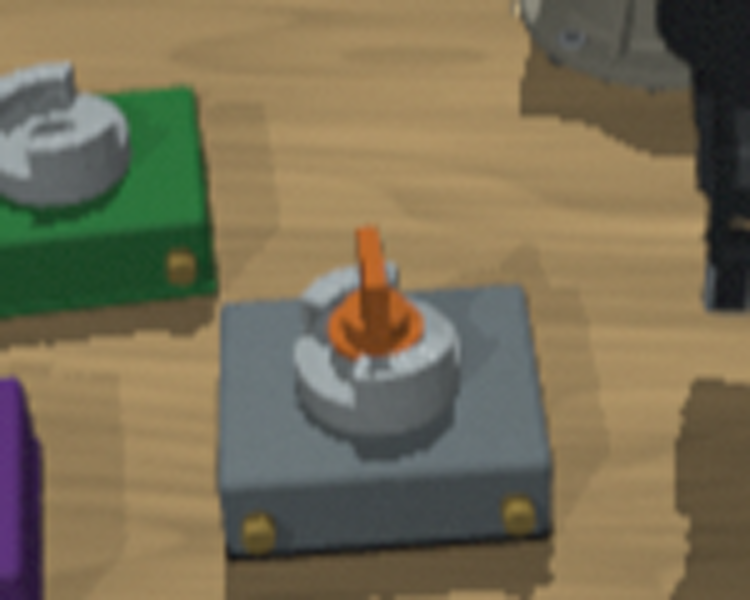

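```bash
python3 - <<'E'
from h import *
s=env.get_state();print(q2R(s['orientation']).round(3))
acc={}
for c in ['scene','side']:
  for k in range(2):
    d=env.read_camera(c)
    for n in ['tank','neck','lip','lip_end','cap','cap_bar','cap_ear','tray']:
      for x in env.landmark_of(n,d):
        p=np.array(x['centre'])
        t=np.array([.551,.127]) if n=='tray' else np.array([.49,-.172])
        if np.linalg.norm(p[:2]-t)<.06: acc.setdefault(n,[]).append(p)
for n in acc: print(n,len(acc[n]),np.round(acc[n],4).tolist())
E
```

```text
[[ 0.  1.  0.]
 [ 1. -0.  0.]
 [ 0.  0. -1.]]
tank 3 [[0.4907, -0.1741, 0.0004], [0.4884, -0.1764, -0.0023], [0.4868, -0.1753, 0.0003]]
neck 4 [[0.4942, -0.1716, 0.0886], [0.4918, -0.1705, 0.0931], [0.4931, -0.1733, 0.0902], [0.4937, -0.1735, 0.0915]]
lip 4 [[0.5305, -0.1696, 0.113], [0.5271, -0.1694, 0.1142], [0.5252, -0.1688, 0.1166], [0.5273, -0.1694, 0.1158]]
lip_end 6 [[0.5034, -0.1373, 0.1139], [0.489, -0.1701, 0.0845], [0.5049, -0.1381, 0.1133], [0.5026, -0.1408, 0.1177], [0.5019, -0.1392, 0.1156], [0.4888, -0.1697, 0.1615]]
cap 4 [[0.4898, -0.1707, 0.0835], [0.4894, -0.1687, 0.082], [0.4912, -0.1725, 0.0837], [0.4927, -0.173, 0.0841]]
cap_bar 5 [[0.4949, -0.1739, 0.1579], [0.505, -0.1389, 0.1132], [0.4931, -0.1749, 0.161], [0.4915, -0.1705, 0.1596], [0.4918, -0.1741, 0.1592]]
cap_ear 4 [[0.5273, -0.1613, 0.1092], [0.5267, -0.1645, 0.113], [0.5287, -0.1678, 0.1138], [0.5297, -0.164, 0.1084]]
tray 4 [[0.5505, 0.1248, -0.0024], [0.5496, 0.1251, -0.0001], [0.5501, 0.1279, 0.0009], [0.5505, 0.1303, -0.0]]
```

The crop confirms the grey unit with the orange cap. Its centre is near (0.492, -0.172), with the tank yaw about 7° and the cap about 10–12°. I'll move above it and look with the wrist camera.

Emit:
{"name": "move_arm", "arguments": {"targets": [[[-40, -20, -15], [0, 0, 1], -1], [[-80, -40, -30], [0, 0, 2], -1], [[-120, -60, -45], [0, 0, 3], -1], [[-160, -75, -60], [0, 0, 4], -1], [[-172, -83, -65], [0, 0, 5], -1]]}}

```text
clock: 3.68
tcp_pos: [0.4917, -0.1744, 0.2603]
orientation: [0.001, 0.941, 0.338, 0.001]
wrist_force: [0.2, 0.2, -0.3]
finger_gap: 0.0851
grip_force: 0.0
```

Emit:
{"name": "move_arm", "arguments": {"targets": [[[0, 0, 0], [0, 0, 1], -1], [[0, 0, 0], [0, 0, 2], -1], [[0, 0, 0], [0, 0, 3], -1], [[0, 0, 0], [0, 0, 3], -1], [[0, 0, 0], [0, 0, 3], -1]]}}

```text
clock: 4.3
tcp_pos: [0.492, -0.172, 0.2592]
orientation: [0.0, 0.996, 0.089, 0.0]
wrist_force: [0.4, -0.0, 0.5]
finger_gap: 0.085
grip_force: 0.0
```

```bash
cat > w.py <<'E'
from h import *
import sys
s=env.get_state();d=env.read_camera('wrist')
M=q2R(s['orientation']);T=np.eye(4);T[:3,:3]=M;T[:3,3]=s['tcp_pos']
print('t',round(s['clock'],2),'tcp',s['tcp_pos'].round(4),'yangle',np.degrees(np.arctan2(M[1,1],M[0,1])).round(2),'z',M[:,2].round(3),'j',s['joint_pos'].round(2),'F',s['wrist_force'].round(1),'gap',round(s['finger_gap'],4))
C=T@d['mount']
f=192/np.tan(np.radians(d['fovy']/2)); print('cam',C[:3,3].round(3),{k:v for k,v in d.items() if k not in('pixels','mount')})
save(sys.argv[1],d['pixels'])
np.savez(sys.argv[1],C=C,f=f,cx=d['cx'],cy=d['cy'],im=d['pixels'])
for n in sys.argv[2:]: print(n,[(np.round(x['centre'],4).tolist(),round(x['confidence'],2)) for x in env.landmark_of(n,d)[:3]])
E
python3 w.py w1 tank neck lip lip_end cap cap_bar cap_ear
```

```text
t 4.3 tcp [ 0.492  -0.172   0.2592] yangle -79.84 z [ 0. -0. -1.] j [-0.49  0.2   0.05  1.42  0.    2.47] F [ 0.4 -0.   0.5] gap 0.085
cam [ 0.566 -0.158  0.439] {'fovy': 68.73470091407243, 'cx': 255.0159083036495, 'cy': 190.75939712577505, 'shot': 8}
tank [([0.4946, -0.1728, -0.0051], 0.86), ([0.5868, -0.4438, -0.0077], 0.72)]
neck [([0.5864, -0.4487, 0.0884], 0.83), ([0.4892, -0.1756, 0.164], 0.26)]
lip [([0.6239, -0.4403, 0.109], 0.87), ([0.5239, -0.1656, 0.112], 0.59)]
lip_end [([0.506, -0.1439, 0.1144], 0.86), ([0.3098, -0.3631, 0.1123], 0.73), ([0.5969, -0.4154, 0.1058], 0.62)]
cap [([0.4918, -0.1729, 0.0822], 0.78)]
cap_bar [([0.491, -0.175, 0.1608], 0.73)]
cap_ear [([0.5524, 0.1225, 0.0008], 0.64)]
```

View pics/w1.png

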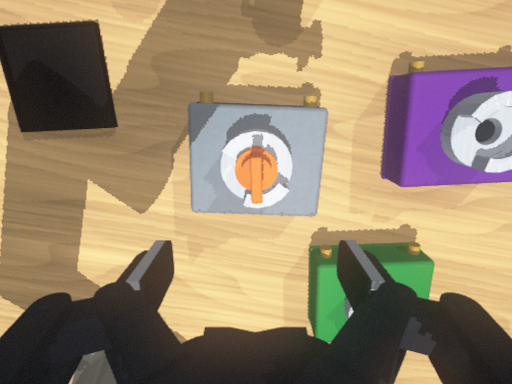

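The wrist view shows the orange bar at about (257,180) inside the grey tank, whose top corners are near (191,103), (327,108), (318,215) and (192,212). The tray is at (60,75). Next I measure the bar axis and the tank yaw.

```bash
python3 - <<'E'
from h import *
a=np.load('w1.npz');C=a['C'];f=a['f'];im=a['im']
def un(u,v,z):
    r=C[:3,:3]@np.array([(u-a['cx'])/f,-(v-a['cy'])/f,-1]);return (C[:3,3]+r*(z-C[2,3])/r[2])
cs=[un(*p,.07)for p in[(191,103),(327,108),(318,215),(192,212)]];print(np.round(cs,3),np.mean(cs,0))
for i in range(4):
    e=cs[(i+1)%4]-cs[i];print(np.linalg.norm(e),np.degrees(np.arctan2(e[1],e[0])))
hsv=cv2.cvtColor(im,cv2.COLOR_RGB2HSV)
m=((hsv[...,0]<20)&(hsv[...,1]>180)&(hsv[...,2]>120)).astype(np.uint8)
m[:130]=0;m[215:]=0;m[:,:220]=0;m[:,300:]=0
print(m.sum())
x=im[140:212,222:294];save('w1c',cv2.resize(x,(576,576),interpolation=cv2.INTER_CUBIC))
E
```

```text
[[ 0.554 -0.079  0.07 ]
 [ 0.578 -0.248  0.07 ]
 [ 0.435 -0.272  0.07 ]
 [ 0.408 -0.097  0.07 ]] [ 0.49404434 -0.17393267  0.07      ]
0.17118339555036044 -81.81310103202263
0.1449448625145118 -170.51795324657843
0.17769248284031447 98.74585595484427
0.14667675671514935 6.927226923343879
0
```

View pics/w1c.png

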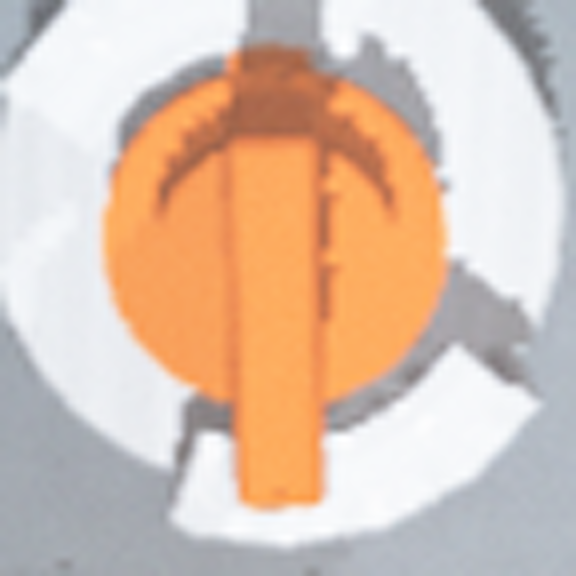

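```bash
python3 - <<'E'
from h import *
a=np.load('w1.npz');C=a['C'];f=a['f']
def un(u,v,z):
    r=C[:3,:3]@np.array([(u-a['cx'])/f,-(v-a['cy'])/f,-1]);return (C[:3,3]+r*(z-C[2,3])/r[2])
p=un(256.2,157.3,.16);q=un(257.1,203.1,.16);e=p-q;print(p,q,(p+q)/2,np.linalg.norm(e),np.degrees(np.arctan2(e[1],e[0])))
E
```

```text
[ 0.51678948 -0.168364    0.16      ] [ 0.46904112 -0.17798113  0.16      ] [ 0.4929153  -0.17317257  0.16      ] 0.04870724165463444 11.387748781442834
```

Emit:
{"name": "move_arm", "arguments": {"targets": [[[0, 1, 40], [0, 0, -0.12], -1], [[0, 1, 80], [0, 0, -0.12], -1], [[0, 1, 115], [0, 0, -0.12], -1], [[0, 1, 128], [0, 0, -0.12], -1], [[0, 1, 128], [0, 0, -0.12], -1]]}}

```text
clock: 5.32
tcp_pos: [0.4919, -0.1728, 0.131]
orientation: [-0.0, 0.995, 0.098, -0.0]
wrist_force: [0.3, -0.6, 0.4]
finger_gap: 0.0857
grip_force: 0.0
```

Emit:
{"name": "move_arm", "arguments": {"targets": [[[0, 0, 0], [0, 0, 0], 0.3], [[0, 0, 0], [0, 0, 0], 0.5], [[0, 0, 0], [0, 0, 0], 0.6], [[0, 0, 0], [0, 0, 0], 0.7], [[0, 0, 0], [0, 0, 0], 0.7]], "squeeze": 25}}

```text
clock: 5.95
tcp_pos: [0.4923, -0.173, 0.1313]
orientation: [0.0, 0.995, 0.098, 0.0]
wrist_force: [0.9, -0.5, 0.2]
finger_gap: 0.0127
grip_force: 0.0
```

```bash
cat > st.py <<'E'
from h import *
s=env.get_state();M=q2R(s['orientation'])
print('t',round(s['clock'],2),'tcp',(s['tcp_pos']*1e3).round(1),'capang(world)',np.degrees(np.arctan2(M[1,0],M[0,0])).round(2),'F',s['wrist_force'].round(2),'T',s['ft_torque'].round(3),'gap',round(s['finger_gap'],4),'grip',round(s['grip_force'],1),'j6',s['joint_pos'][5].round(2),'z',M[:,2].round(4))
E
python3 st.py
```

```text
t 5.95 tcp [ 492.3 -173.   131.3] capang(world) 11.2 F [ 0.94 -0.47  0.22] T [ 0.015 -0.017  0.007] gap 0.0127 grip 0.0 j6 2.45 z [ 2.e-04 -1.e-04 -1.e+00]
```

Emit:
{"name": "move_arm", "arguments": {"targets": [[[0, 0, 0], [0, 0, 0], 0.8], [[0, 0, 0], [0, 0, 0], 1], [[0, 0, 0], [0, 0, 0], 1]], "squeeze": 70}}

```text
clock: 6.32
tcp_pos: [0.4922, -0.173, 0.1312]
orientation: [-0.0, 0.995, 0.098, 0.0]
wrist_force: [-0.0, 0.2, 0.1]
finger_gap: -0.0003
grip_force: 0.0
```

```bash
python3 st.py
```

```text
t 6.33 tcp [ 492.2 -173.   131.2] capang(world) 11.2 F [-0.01  0.15  0.11] T [-0.017 -0.003 -0.011] gap -0.0003 grip 0.0 j6 2.45 z [ 0.  0. -1.]
```

```bash
python3 - <<'E'
from h import *
o=[]
for c in['scene','side']:
    d=env.read_camera(c);E=d['extrinsics'];f=192/np.tan(np.radians(d['fovy']/2))
    p=np.array([.492,-.173,.13]);k=E[:3,:3]@p+E[:3,3];u=int(d['cx']+f*k[0]/-k[2]);v=int(d['cy']+f*k[1]/k[2])
    o.append(cv2.resize(d['pixels'][v-50:v+50,u-50:u+50],(400,400),interpolation=cv2.INTER_CUBIC))
    for n in ['cap','cap_bar']: print(c,n,[(x['centre'],x['confidence']) for x in env.landmark_of(n,d)])
save('b',np.hstack(o))
E
```

```text
scene cap [([0.4934, -0.1679, 0.0845], 0.75), ([0.7772, 0.1775, 0.004], 0.2)]
scene cap_bar [([0.4927, -0.1744, 0.1612], 0.68)]
side cap [([0.4895, -0.1727, 0.0848], 0.61)]
side cap_bar [([0.4878, -0.1709, 0.1618], 0.87)]
```

View pics/b.png

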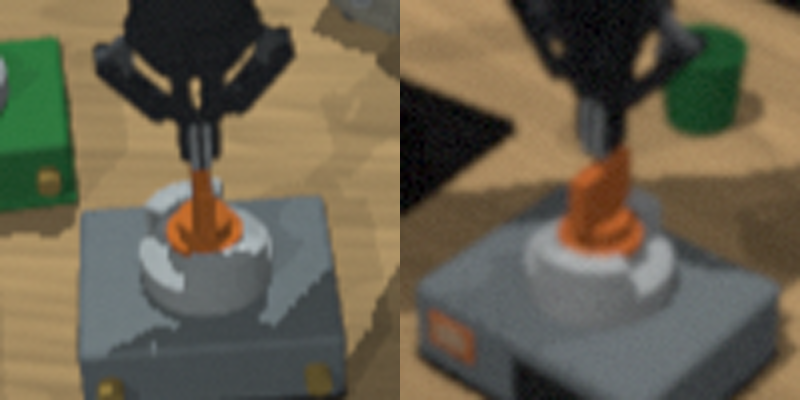

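The fingers look shut just above the bar top (left panel, tips near (200,168)), although the reported TCP z is 131 mm. I'll check where the tips really are.

```bash
python3 w.py w2 cap_bar; python3 - <<'E'
from h import *
a=np.load('w2.npz');C=a['C'];f=a['f'];im=a['im'].copy();Ci=np.linalg.inv(C)
s=env.get_state()
def pr(p):
    k=Ci[:3,:3]@p+Ci[:3,3];return a['cx']+f*k[0]/-k[2],a['cy']+f*k[1]/k[2]
for dz in(0,.02,.04,.06):print('wrist',dz,np.round(pr(s['tcp_pos']+[0,0,dz]),0))
save('w2c',cv2.resize(im,(512,384)))
o=[]
for c in['scene','side']:
    d=env.read_camera(c);E=d['extrinsics'];g=192/np.tan(np.radians(d['fovy']/2))
    def q(p):
        k=E[:3,:3]@p+E[:3,3];return np.array([d['cx']+g*k[0]/-k[2],d['cy']+g*k[1]/k[2]])
    u,v=q(np.array([.492,-.173,.16])).astype(int)
    x=cv2.resize(d['pixels'][v-32:v+32,u-32:u+32],(384,384),interpolation=cv2.INTER_CUBIC)
    for z,col in((.122,(255,0,255)),(.131,(0,255,0)),(.16,(0,255,255)),(.18,(255,255,0))):
        r=(q(np.array([.4922,-.173,z]))-[u-32,v-32])*6;cv2.circle(x,(int(r[0]),int(r[1])),3,col,-1)
    o.append(x)
save('c',np.hstack(o+[cv2.resize(im,(512,384))])[:, :768]);
E
```

```text
t 6.62 tcp [ 0.4922 -0.173   0.1312] yangle -78.8 z [ 0.  0. -1.] j [-0.49  0.24 -0.21  1.12  0.    2.45] F [ 0.1 -0.1 -1.1] gap 0.0
cam [ 0.566 -0.158  0.311] {'fovy': 68.73470091407243, 'cx': 255.0159083036495, 'cy': 190.75939712577505, 'shot': 11}
cap_bar [([0.4883, -0.1743, 0.1641], 0.93)]
wrist 0 [255. 219.]
wrist 0.02 [256. 231.]
wrist 0.04 [256. 247.]
wrist 0.06 [256. 267.]
```

View pics/c.png

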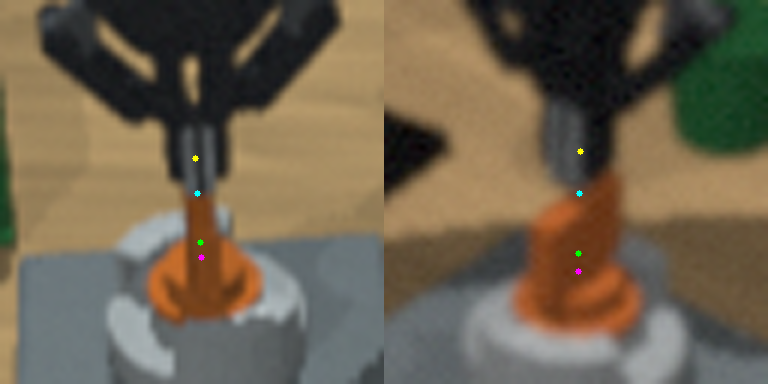

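View pics/w2c.png

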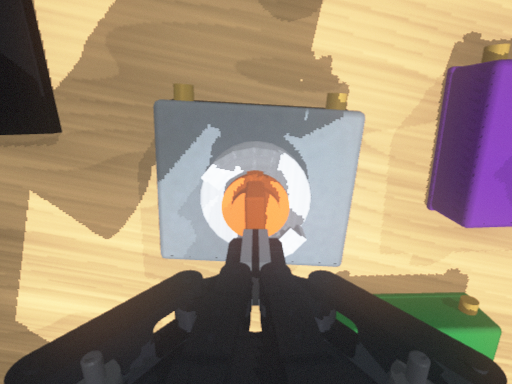

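Both views put the shut tips at z≈0.161–0.163, about 30 mm above the reported TCP and just over the bar top, so the pads closed on air. I'll open the fingers, go 29 mm lower while watching the force, and grip again.

Emit:
{"name": "move_arm", "arguments": {"targets": [[[0, 0, -3], [0, 0, 0], 0], [[0, 0, -3], [0, 0, 0], 0], [[0, 0, -3], [0, 0, 0], 0], [[0, 0, -3], [0, 0, 0], 0], [[0, 0, -3], [0, 0, 0], 0]]}}

```text
clock: 7.45
tcp_pos: [0.4922, -0.173, 0.1342]
orientation: [-0.0, 0.995, 0.098, 0.0]
wrist_force: [-0.5, -0.4, -1.0]
finger_gap: 0.0426
grip_force: 0.0
```

Emit:
{"name": "move_arm", "arguments": {"targets": [[[0, 0, 6], [0, 0, 0], 0], [[0, 0, 14], [0, 0, 0], 0], [[0, 0, 22], [0, 0, 0], 0], [[0, 0, 32], [0, 0, 0], 0], [[0, 0, 32], [0, 0, 0], 0]]}}

```text
clock: 8.07
tcp_pos: [0.4914, -0.1726, 0.101]
orientation: [-0.001, 0.995, 0.098, -0.001]
wrist_force: [-0.4, 0.8, 0.5]
finger_gap: 0.0423
grip_force: 0.0
```

Emit:
{"name": "move_arm", "arguments": {"targets": [[[0, 0, 0], [0, 0, 0], 0.5], [[0, 0, 0], [0, 0, 0], 0.8], [[0, 0, 0], [0, 0, 0], 1], [[0, 0, 0], [0, 0, 0], 1], [[0, 0, 0], [0, 0, 0], 1]], "squeeze": 70}}

```text
clock: 8.7
tcp_pos: [0.4925, -0.1731, 0.1027]
orientation: [0.0, 0.995, 0.098, 0.0]
wrist_force: [-0.4, 0.6, 5.1]
finger_gap: 0.0104
grip_force: 68.7
```

```bash
python3 st.py;  python3 - <<'E'
from h import *
o=[]
for c in['scene','side']:
    d=env.read_camera(c);E=d['extrinsics'];g=192/np.tan(np.radians(d['fovy']/2))
    def q(p):
        k=E[:3,:3]@p+E[:3,3];return np.array([d['cx']+g*k[0]/-k[2],d['cy']+g*k[1]/k[2]])
    u,v=q(np.array([.492,-.173,.14])).astype(int)
    o.append(cv2.resize(d['pixels'][v-32:v+32,u-32:u+32],(384,384),interpolation=cv2.INTER_CUBIC))
save('d',np.hstack(o))
E
```

```text
t 8.7 tcp [ 492.5 -173.1  102.7] capang(world) 11.2 F [-0.4   0.58  5.12] T [0.22  0.135 0.018] gap 0.0104 grip 68.7 j6 2.45 z [ 9.e-04 -3.e-04 -1.e+00]
```

View pics/d.png

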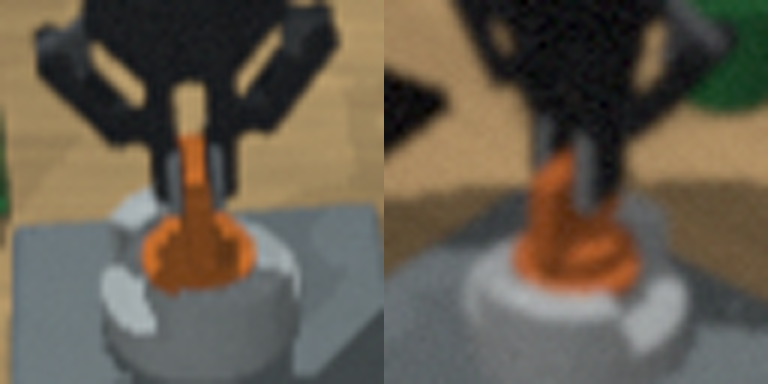

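The grip holds: gap 10.4 mm, grip force 69 N, and the pads are on the bar well above the claws. Now I turn counter-clockwise in steps, feeling for the stop.

Emit:
{"name": "move_arm", "arguments": {"targets": [[[0, 0, 0], [0, 0, -0.3], 1], [[0, 0, 0], [0, 0, -0.6], 1], [[0, 0, 0], [0, 0, -0.9], 1], [[0, 0, 0], [0, 0, -1.2], 1], [[0, 0, 0], [0, 0, -1.2], 1]]}}

```text
clock: 9.43
tcp_pos: [0.4928, -0.1734, 0.1027]
orientation: [0.001, 0.98, 0.201, 0.001]
wrist_force: [0.7, -0.1, 4.9]
finger_gap: 0.0109
grip_force: 69.0
```

```bash
python3 st.py
```

```text
t 9.43 tcp [ 492.8 -173.4  102.7] capang(world) 23.17 F [ 0.67 -0.1   4.9 ] T [0.08  0.017 0.036] gap 0.0109 grip 69.0 j6 2.25 z [ 1.4e-03 -8.0e-04 -1.0e+00]
```

Emit:
{"name": "move_arm", "arguments": {"targets": [[[0, 0, 0], [0, 0, -0.15], 1], [[0, 0, 0], [0, 0, -0.3], 1], [[0, 0, 0], [0, 0, -0.3], 1]]}}

```text
clock: 9.8
tcp_pos: [0.4928, -0.1734, 0.1027]
orientation: [0.001, 0.974, 0.226, 0.001]
wrist_force: [-0.1, 0.1, 5.6]
finger_gap: 0.0104
grip_force: 69.0
```

```bash
python3 st.py
```

```text
t 9.8 tcp [ 492.8 -173.4  102.7] capang(world) 26.15 F [-0.15  0.11  5.57] T [ 0.008 -0.019  0.025] gap 0.0104 grip 69.0 j6 2.19 z [ 1.4e-03 -8.0e-04 -1.0e+00]
```

Emit:
{"name": "move_arm", "arguments": {"targets": [[[0, 0, 0], [0, 0, -0.1], 1], [[0, 0, 0], [0, 0, -0.2], 1], [[0, 0, 0], [0, 0, -0.2], 1]]}}

```text
clock: 10.18
tcp_pos: [0.4929, -0.1734, 0.1027]
orientation: [0.001, 0.97, 0.243, 0.001]
wrist_force: [0.8, -0.8, 5.5]
finger_gap: 0.0108
grip_force: 69.0
```

```bash
python3 st.py
```

```text
t 10.18 tcp [ 492.9 -173.4  102.7] capang(world) 28.15 F [ 0.83 -0.84  5.47] T [ 0.035 -0.048  0.061] gap 0.0108 grip 69.0 j6 2.16 z [ 1.4e-03 -8.0e-04 -1.0e+00]
```

Emit:
{"name": "move_arm", "arguments": {"targets": [[[0, 0, 0], [0, 0, -0.1], 1], [[0, 0, 0], [0, 0, -0.2], 1], [[0, 0, 0], [0, 0, -0.2], 1]]}}

```text
clock: 10.55
tcp_pos: [0.4929, -0.1734, 0.1027]
orientation: [0.001, 0.966, 0.26, 0.001]
wrist_force: [-0.2, 0.3, 4.9]
finger_gap: 0.0105
grip_force: 69.0
```

```bash
python3 st.py
```

```text
t 10.55 tcp [ 492.9 -173.4  102.7] capang(world) 30.15 F [-0.18  0.33  4.95] T [ 0.047 -0.015  0.006] gap 0.0105 grip 69.0 j6 2.12 z [ 1.4e-03 -8.0e-04 -1.0e+00]
```

Emit:
{"name": "move_arm", "arguments": {"targets": [[[0, 0, 0], [0, 0, -0.1], 1], [[0, 0, 0], [0, 0, -0.2], 1], [[0, 0, 0], [0, 0, -0.2], 1]]}}

```text
clock: 10.92
tcp_pos: [0.4928, -0.1734, 0.1027]
orientation: [0.001, 0.961, 0.277, 0.001]
wrist_force: [-0.2, 0.6, 5.4]
finger_gap: 0.0106
grip_force: 69.0
```

```bash
python3 st.py
```

```text
t 10.93 tcp [ 492.8 -173.4  102.7] capang(world) 32.14 F [-0.17  0.6   5.43] T [ 0.06   0.017 -0.027] gap 0.0106 grip 69.0 j6 2.09 z [ 1.4e-03 -8.0e-04 -1.0e+00]
```

Emit:
{"name": "move_arm", "arguments": {"targets": [[[0, 0, 0], [0, 0, -0.1], 1], [[0, 0, 0], [0, 0, -0.2], 1], [[0, 0, 0], [0, 0, -0.2], 1]]}}

```text
clock: 11.3
tcp_pos: [0.4928, -0.1734, 0.1027]
orientation: [0.001, 0.956, 0.294, 0.001]
wrist_force: [-0.2, 0.6, 5.1]
finger_gap: 0.0104
grip_force: 69.0
```

```bash
python3 st.py
```

```text
t 11.3 tcp [ 492.8 -173.4  102.7] capang(world) 34.15 F [-0.19  0.57  5.09] T [ 0.026  0.034 -0.035] gap 0.0104 grip 69.0 j6 2.05 z [ 1.4e-03 -8.0e-04 -1.0e+00]
```

Emit:
{"name": "move_arm", "arguments": {"targets": [[[0, 0, 0], [0, 0, -0.1], 1], [[0, 0, 0], [0, 0, -0.2], 1], [[0, 0, 0], [0, 0, -0.2], 1]]}}

```text
clock: 11.68
tcp_pos: [0.4928, -0.1734, 0.1027]
orientation: [0.001, 0.951, 0.31, 0.001]
wrist_force: [0.5, 0.1, 5.5]
finger_gap: 0.0102
grip_force: 69.0
```

```bash
python3 st.py
```

```text
t 11.68 tcp [ 492.8 -173.4  102.7] capang(world) 36.15 F [0.53 0.07 5.5 ] T [ 0.054 -0.063 -0.005] gap 0.0102 grip 69.0 j6 2.02 z [ 1.4e-03 -8.0e-04 -1.0e+00]
```

Emit:
{"name": "move_arm", "arguments": {"targets": [[[0, 0, 0], [0, 0, -0.1], 1], [[0, 0, 0], [0, 0, -0.2], 1], [[0, 0, 0], [0, 0, -0.2], 1]]}}

```text
clock: 12.05
tcp_pos: [0.4929, -0.1734, 0.1028]
orientation: [0.001, 0.945, 0.327, 0.001]
wrist_force: [-0.2, -0.5, 4.6]
finger_gap: 0.0107
grip_force: 69.0
```

```bash
python3 st.py
```

```text
t 12.05 tcp [ 492.9 -173.4  102.8] capang(world) 38.15 F [-0.24 -0.52  4.57] T [ 0.018 -0.014  0.005] gap 0.0107 grip 69.0 j6 1.98 z [ 1.5e-03 -9.0e-04 -1.0e+00]
```

Emit:
{"name": "move_arm", "arguments": {"targets": [[[0, 0, 0], [0, 0, -0.1], 1], [[0, 0, 0], [0, 0, -0.2], 1], [[0, 0, 0], [0, 0, -0.2], 1]]}}

```text
clock: 12.42
tcp_pos: [0.4927, -0.1733, 0.1027]
orientation: [0.0, 0.939, 0.343, 0.0]
wrist_force: [-0.0, 0.5, 5.0]
finger_gap: 0.0108
grip_force: 69.1
```

```bash
python3 st.py
```

```text
t 12.43 tcp [ 492.7 -173.3  102.7] capang(world) 40.13 F [-0.    0.46  4.95] T [ 0.1    0.018 -0.09 ] gap 0.0108 grip 69.1 j6 1.95 z [ 1.1e-03 -6.0e-04 -1.0e+00]
```

Emit:
{"name": "move_arm", "arguments": {"targets": [[[0, 0, 0], [0, 0, -0.1], 1], [[0, 0, 0], [0, 0, -0.1], 1]]}}

```text
clock: 12.68
tcp_pos: [0.4924, -0.173, 0.1027]
orientation: [0.0, 0.936, 0.351, 0.0]
wrist_force: [-0.7, 1.2, 6.5]
finger_gap: 0.0104
grip_force: 69.2
```

```bash
python3 st.py
```

```text
t 12.68 tcp [ 492.4 -173.   102.7] capang(world) 41.13 F [-0.69  1.24  6.47] T [ 0.21   0.239 -0.204] gap 0.0104 grip 69.2 j6 1.93 z [ 7.e-04 -2.e-04 -1.e+00]
```

Emit:
{"name": "move_arm", "arguments": {"targets": [[[0, 0, 0], [0, 0, -0.1], 1], [[0, 0, 0], [0, 0, -0.1], 1]]}}

```text
clock: 12.92
tcp_pos: [0.4924, -0.173, 0.1027]
orientation: [0.0, 0.933, 0.359, 0.0]
wrist_force: [-0.3, 1.5, 6.8]
finger_gap: 0.0103
grip_force: 69.3
```

```bash
python3 st.py
```

```text
t 12.93 tcp [ 492.4 -173.   102.7] capang(world) 42.08 F [-0.35  1.51  6.79] T [ 0.256  0.228 -0.534] gap 0.0103 grip 69.3 j6 1.92 z [ 7.e-04 -0.e+00 -1.e+00]
```

Clear stop at a world angle of about 41.5° (cap about 33°), with torque rising to -0.53 N m. I'll back off slightly and press down.

Emit:
{"name": "move_arm", "arguments": {"targets": [[[0, 0, 0], [0, 0, 0.1], 1], [[0, 0, 1], [0, 0, 0.1], 1], [[0, 0, 2], [0, 0, 0.1], 1], [[0, 0, 3], [0, 0, 0.1], 1], [[0, 0, 3], [0, 0, 0.1], 1]]}}

```text
clock: 13.55
tcp_pos: [0.4924, -0.173, 0.1002]
orientation: [0.0, 0.936, 0.351, 0.0]
wrist_force: [-2.2, 1.6, 9.2]
finger_gap: 0.0107
grip_force: 69.8
```

```bash
python3 st.py
```

```text
t 13.55 tcp [ 492.4 -173.   100.2] capang(world) 41.14 F [-2.21  1.59  9.21] T [ 0.363  0.49  -0.071] gap 0.0107 grip 69.8 j6 1.93 z [ 9.e-04 -4.e-04 -1.e+00]
```

Emit:
{"name": "move_arm", "arguments": {"targets": [[[0, 0, 1], [0, 0, 0], 1], [[0, 0, 2], [0, 0, 0], 1], [[0, 0, 3], [0, 0, 0], 1], [[0, 0, 3], [0, 0, 0], 1]]}}

```text
clock: 14.05
tcp_pos: [0.4924, -0.1731, 0.0975]
orientation: [0.0, 0.936, 0.351, 0.0]
wrist_force: [-1.8, 2.8, 11.5]
finger_gap: 0.0105
grip_force: 70.1
```

```bash
python3 st.py
```

```text
t 14.05 tcp [ 492.4 -173.1   97.5] capang(world) 41.15 F [-1.83  2.76 11.46] T [0.403 0.638 0.032] gap 0.0105 grip 70.1 j6 1.93 z [ 1.2e-03 -6.0e-04 -1.0e+00]
```

Emit:
{"name": "move_arm", "arguments": {"targets": [[[0, 0, 1], [0, 0, 0], 1], [[0, 0, 2], [0, 0, 0], 1], [[0, 0, 2], [0, 0, 0], 1]]}}

```text
clock: 14.42
tcp_pos: [0.4924, -0.1731, 0.0954]
orientation: [0.0, 0.936, 0.351, 0.0]
wrist_force: [-2.2, 1.9, 12.2]
finger_gap: 0.0109
grip_force: 70.0
```

```bash
python3 st.py
```

```text
t 14.43 tcp [ 492.4 -173.1   95.4] capang(world) 41.15 F [-2.25  1.94 12.22] T [0.381 0.605 0.099] gap 0.0109 grip 70.0 j6 1.93 z [ 1.1e-03 -6.0e-04 -1.0e+00]
```

Depth is about 7.3 mm and still only the spring resists. Next come 1 mm steps, feeling for the floor.

Emit:
{"name": "move_arm", "arguments": {"targets": [[[0, 0, 0.5], [0, 0, 0], 1], [[0, 0, 1], [0, 0, 0], 1], [[0, 0, 1], [0, 0, 0], 1]]}}

```text
clock: 14.8
tcp_pos: [0.4925, -0.1731, 0.0945]
orientation: [0.001, 0.936, 0.351, 0.0]
wrist_force: [-2.8, 2.4, 11.6]
finger_gap: 0.0103
grip_force: 70.0
```

```bash
python3 st.py
```

```text
t 14.8 tcp [ 492.5 -173.1   94.5] capang(world) 41.15 F [-2.79  2.36 11.64] T [0.415 0.666 0.037] gap 0.0103 grip 70.0 j6 1.93 z [ 1.2e-03 -6.0e-04 -1.0e+00]
```

Emit:
{"name": "move_arm", "arguments": {"targets": [[[0, 0, 0.4], [0, 0, 0], 1], [[0, 0, 0.8], [0, 0, 0], 1], [[0, 0, 0.8], [0, 0, 0], 1]]}}

```text
clock: 15.18
tcp_pos: [0.4925, -0.1731, 0.0938]
orientation: [0.001, 0.936, 0.351, 0.0]
wrist_force: [-2.9, 2.1, 12.5]
finger_gap: 0.0104
grip_force: 70.0
```

```bash
python3 st.py
```

```text
t 15.18 tcp [ 492.5 -173.1   93.8] capang(world) 41.15 F [-2.87  2.1  12.53] T [ 0.374  0.665 -0.009] gap 0.0104 grip 70.0 j6 1.93 z [ 1.3e-03 -6.0e-04 -1.0e+00]
```

Emit:
{"name": "move_arm", "arguments": {"targets": [[[0, 0, 0.3], [0, 0, 0], 1], [[0, 0, 0.6], [0, 0, 0], 1], [[0, 0, 0.6], [0, 0, 0], 1]]}}

```text
clock: 15.55
tcp_pos: [0.4925, -0.1732, 0.0935]
orientation: [0.001, 0.936, 0.351, 0.001]
wrist_force: [-2.7, 1.9, 14.3]
finger_gap: 0.0103
grip_force: 70.4
```

```bash
python3 st.py
```

```text
t 15.55 tcp [ 492.5 -173.2   93.5] capang(world) 41.15 F [-2.69  1.92 14.28] T [0.471 0.828 0.043] gap 0.0103 grip 70.4 j6 1.93 z [ 1.4e-03 -9.0e-04 -1.0e+00]
```

The floor is felt at about 9.1 mm depth. I'll lift 0.9 mm and turn on.

Emit:
{"name": "move_arm", "arguments": {"targets": [[[0, 0, -0.9], [0, 0, 0], 1], [[0, 0, -0.9], [0, 0, -0.15], 1], [[0, 0, -0.9], [0, 0, -0.3], 1], [[0, 0, -0.9], [0, 0, -0.4], 1], [[0, 0, -0.9], [0, 0, -0.4], 1]]}}

```text
clock: 16.18
tcp_pos: [0.4928, -0.1733, 0.0941]
orientation: [0.001, 0.923, 0.384, 0.001]
wrist_force: [-2.2, 1.6, 11.2]
finger_gap: 0.0106
grip_force: 69.9
```

```bash
python3 st.py
```

```text
t 16.18 tcp [ 492.8 -173.3   94.1] capang(world) 45.15 F [-2.19  1.58 11.15] T [ 0.266  0.477 -0.053] gap 0.0106 grip 69.9 j6 1.86 z [ 0.0019 -0.001  -1.    ]
```

Past the stop angle with almost no torque, so it is going under the teeth. I'll carry on.

Emit:
{"name": "move_arm", "arguments": {"targets": [[[0, 0, 0], [0, 0, -0.3], 1], [[0, 0, 0], [0, 0, -0.6], 1], [[0, 0, 0], [0, 0, -0.9], 1], [[0, 0, 0], [0, 0, -1.2], 1], [[0, 0, 0], [0, 0, -1.2], 1]]}}

```text
clock: 16.8
tcp_pos: [0.4935, -0.1736, 0.0943]
orientation: [0.001, 0.878, 0.478, 0.001]
wrist_force: [-0.9, 0.3, 11.6]
finger_gap: 0.0104
grip_force: 69.9
```

```bash
python3 st.py
```

```text
t 16.8 tcp [ 493.5 -173.6   94.3] capang(world) 57.17 F [-0.89  0.26 11.58] T [0.141 0.23  0.025] gap 0.0104 grip 69.9 j6 1.65 z [ 0.0031 -0.0015 -1.    ]
```

Emit:
{"name": "move_arm", "arguments": {"targets": [[[0, 0, 0], [0, 0, -0.4], 1], [[0, 0, 0], [0, 0, -0.8], 1], [[0, 0, 0], [0, 0, -1.2], 1], [[0, 0, 0], [0, 0, -1.4], 1], [[0, 0, 0], [0, 0, -1.4], 1]]}}

```text
clock: 17.42
tcp_pos: [0.4938, -0.1737, 0.0944]
orientation: [0.002, 0.813, 0.582, 0.001]
wrist_force: [-1.2, 0.6, 10.2]
finger_gap: 0.0102
grip_force: 69.9
```

```bash
python3 st.py
```

```text
t 17.43 tcp [ 493.8 -173.7   94.4] capang(world) 71.16 F [-1.17  0.64 10.22] T [0.22  0.081 0.038] gap 0.0102 grip 69.9 j6 1.41 z [ 0.0037 -0.0017 -1.    ]
```

Emit:
{"name": "move_arm", "arguments": {"targets": [[[0, 0, 0], [0, 0, -0.4], 1], [[0, 0, 0], [0, 0, -0.8], 1], [[0, 0, 0], [0, 0, -1.2], 1], [[0, 0, 0], [0, 0, -1.5], 1], [[0, 0, 0], [0, 0, -1.5], 1]]}}

```text
clock: 18.05
tcp_pos: [0.4939, -0.1738, 0.0945]
orientation: [0.002, 0.73, 0.683, 0.001]
wrist_force: [-0.5, -0.4, 11.5]
finger_gap: 0.0106
grip_force: 69.9
```

```bash
python3 st.py
```

```text
t 18.05 tcp [ 493.9 -173.8   94.5] capang(world) 86.17 F [-0.47 -0.39 11.47] T [0.2   0.046 0.041] gap 0.0106 grip 69.9 j6 1.15 z [ 0.0039 -0.0018 -1.    ]
```

The cap is now at about 78°. Lift gently first, watching for resistance.

Emit:
{"name": "move_arm", "arguments": {"targets": [[[0, 0, -3], [0, 0, 0], 1], [[0, 0, -6], [0, 0, 0], 1], [[0, 0, -10], [0, 0, 0], 1], [[0, 0, -14], [0, 0, 0], 1], [[0, 0, -14], [0, 0, 0], 1]]}}

```text
clock: 18.68
tcp_pos: [0.4917, -0.1728, 0.1063]
orientation: [-0.001, 0.73, 0.683, -0.0]
wrist_force: [-0.1, -0.3, -1.5]
finger_gap: 0.0104
grip_force: 68.2
```

```bash
python3 st.py
```

```text
t 18.68 tcp [ 491.7 -172.8  106.3] capang(world) 86.17 F [-0.07 -0.32 -1.52] T [-0.005 -0.011  0.026] gap 0.0104 grip 68.2 j6 1.15 z [-1.1e-03  4.0e-04 -1.0e+00]
```

Released: the measured force is just the cap's weight. I'll lift it clear and carry it to the tray.

Emit:
{"name": "move_arm", "arguments": {"targets": [[[0, 0, -15], [0, 0, 0], 1], [[0, 0, -35], [0, 0, 0], 1], [[0, 0, -55], [0, 0, 0], 1], [[0, 0, -75], [0, 0, 0], 1], [[0, 0, -75], [0, 0, 0], 1]]}}

```text
clock: 19.3
tcp_pos: [0.4933, -0.1736, 0.1836]
orientation: [0.002, 0.73, 0.683, 0.001]
wrist_force: [-0.3, -0.0, -0.8]
finger_gap: 0.0104
grip_force: 68.3
```

Emit:
{"name": "move_arm", "arguments": {"targets": [[[30, 4, 0], [0, 0, 0], 1], [[65, 8, 0], [0, 0, 0], 1], [[105, 13, 0], [0, 0, 0], 1], [[145, 18, 0], [0, 0, 0], 1], [[180, 23, 0], [0, 0, 0], 1]]}}

```text
clock: 19.92
tcp_pos: [0.5266, 0.0065, 0.1808]
orientation: [-0.001, 0.73, 0.683, -0.0]
wrist_force: [0.2, -0.1, -1.0]
finger_gap: 0.0102
grip_force: 68.3
```

Emit:
{"name": "move_arm", "arguments": {"targets": [[[40, 5, 0], [0, 0, 0], 1], [[80, 10, 0], [0, 0, 0], 1], [[110, 14, 0], [0, 0, 0], 1], [[123, 15, 0], [0, 0, 0], 1], [[123, 15, 0], [0, 0, 0], 1]]}}

```text
clock: 20.55
tcp_pos: [0.5498, 0.127, 0.1811]
orientation: [-0.0, 0.73, 0.684, -0.001]
wrist_force: [0.2, -0.8, -1.3]
finger_gap: 0.0101
grip_force: 68.3
```

```bash
python3 st.py; python3 - <<'E'
from h import *
o=[]
for c in['scene','side']:
    d=env.read_camera(c);o.append(cv2.resize(d['pixels'],(400,300)))
    for n in ['cap','cap_bar','tray']: print(c,n,[(np.round(x['centre'],4),round(x['confidence'],2)) for x in env.landmark_of(n,d)])
save('e',np.hstack(o))
E
```

```text
t 20.55 tcp [549.8 127.  181.1] capang(world) 86.27 F [ 0.16 -0.82 -1.34] T [-0.023 -0.007  0.022] gap 0.0101 grip 68.3 j6 1.72 z [-1.1e-03 -5.0e-04 -1.0e+00]
scene cap [(array([0.5508, 0.1337, 0.1615]), 0.66)]
scene cap_bar [(array([0.554 , 0.1268, 0.2395]), 0.64)]
scene tray [(array([ 5.488e-01,  1.270e-01, -3.000e-04]), 0.76)]
side cap [(array([0.5507, 0.1237, 0.1629]), 0.77), (array([0.5508, 0.1622, 0.195 ]), 0.59)]
side cap_bar []
side tray [(array([ 0.551 ,  0.1269, -0.0013]), 0.76)]
```

View pics/e.png

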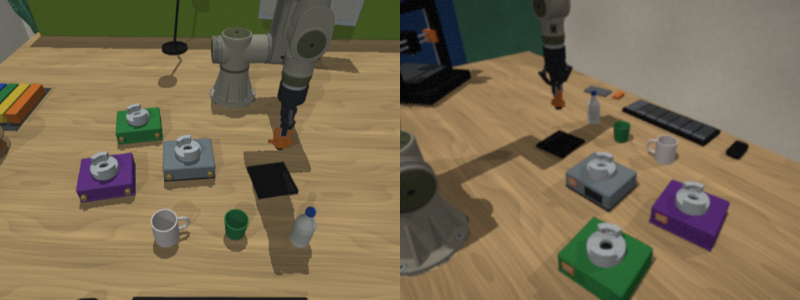

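The cap hangs level over the tray, underside at z≈0.162 (scene pixel (281,141)), and the tank is open. I lower it: 150 mm down, then small steps until contact.

Emit:
{"name": "move_arm", "arguments": {"targets": [[[0, 0, 25], [0, 0, 0], 1], [[0, 0, 55], [0, 0, 0], 1], [[0, 0, 85], [0, 0, 0], 1], [[0, 0, 110], [0, 0, 0], 1], [[0, 0, 125], [0, 0, 0], 1]]}}

```text
clock: 21.58
tcp_pos: [0.5495, 0.1265, 0.0555]
orientation: [-0.0, 0.73, 0.683, -0.001]
wrist_force: [-0.1, -0.1, -0.5]
finger_gap: 0.0105
grip_force: 68.4
```

Emit:
{"name": "move_arm", "arguments": {"targets": [[[0, 0, 8], [0, 0, 0], 1], [[0, 0, 16], [0, 0, 0], 1], [[0, 0, 22], [0, 0, 0], 1], [[0, 0, 26], [0, 0, 0], 1], [[0, 0, 26], [0, 0, 0], 1]]}}

```text
clock: 22.2
tcp_pos: [0.5502, 0.1268, 0.0306]
orientation: [0.0, 0.73, 0.683, -0.0]
wrist_force: [-0.4, -0.1, -1.8]
finger_gap: 0.0104
grip_force: 68.4
```

```bash
python3 st.py
```

```text
t 22.2 tcp [550.2 126.8  30.6] capang(world) 86.2 F [-0.38 -0.09 -1.75] T [-0.052  0.007 -0.003] gap 0.0104 grip 68.4 j6 1.72 z [-0.e+00 -1.e-04 -1.e+00]
```

Emit:
{"name": "move_arm", "arguments": {"targets": [[[0, 0, 2], [0, 0, 0], 1], [[0, 0, 4], [0, 0, 0], 1], [[0, 0, 5], [0, 0, 0], 1], [[0, 0, 6], [0, 0, 0], 1], [[0, 0, 6], [0, 0, 0], 1]]}}

```text
clock: 22.82
tcp_pos: [0.5502, 0.1268, 0.0246]
orientation: [-0.0, 0.73, 0.683, -0.0]
wrist_force: [0.3, -0.3, 0.0]
finger_gap: 0.0103
grip_force: 68.4
```

```bash
python3 st.py
```

```text
t 22.82 tcp [550.2 126.8  24.6] capang(world) 86.2 F [ 0.26 -0.27  0.04] T [-0.02  -0.007 -0.061] gap 0.0103 grip 68.4 j6 1.72 z [-1.e-04 -0.e+00 -1.e+00]
```

Emit:
{"name": "move_arm", "arguments": {"targets": [[[0, 0, 0.5], [0, 0, 0], 1], [[0, 0, 1], [0, 0, 0], 1], [[0, 0, 1], [0, 0, 0], 1]]}}

```text
clock: 23.2
tcp_pos: [0.5502, 0.1268, 0.0237]
orientation: [-0.0, 0.73, 0.683, -0.0]
wrist_force: [1.1, -0.3, -0.8]
finger_gap: 0.0107
grip_force: 68.4
```

```bash
python3 st.py
```

```text
t 23.2 tcp [550.2 126.8  23.7] capang(world) 86.2 F [ 1.06 -0.29 -0.84] T [-0.007 -0.004  0.017] gap 0.0107 grip 68.4 j6 1.72 z [-0. -0. -1.]
```

Emit:
{"name": "move_arm", "arguments": {"targets": [[[0, 0, 0.4], [0, 0, 0], 1], [[0, 0, 0.8], [0, 0, 0], 1], [[0, 0, 0.8], [0, 0, 0], 1]]}}

```text
clock: 23.58
tcp_pos: [0.5502, 0.1268, 0.0229]
orientation: [0.0, 0.73, 0.683, 0.0]
wrist_force: [-0.2, -0.7, -0.6]
finger_gap: 0.0107
grip_force: 68.4
```

```bash
python3 st.py
```

```text
t 23.57 tcp [550.2 126.8  22.9] capang(world) 86.2 F [-0.15 -0.65 -0.63] T [-0.005 -0.008 -0.044] gap 0.0107 grip 68.4 j6 1.72 z [ 1.e-04 -0.e+00 -1.e+00]
```

Emit:
{"name": "move_arm", "arguments": {"targets": [[[0, 0, 0.3], [0, 0, 0], 1], [[0, 0, 0.6], [0, 0, 0], 1], [[0, 0, 0.6], [0, 0, 0], 1]]}}

```text
clock: 23.95
tcp_pos: [0.5503, 0.1268, 0.0228]
orientation: [0.0, 0.73, 0.683, 0.0]
wrist_force: [-1.1, -0.6, 4.6]
finger_gap: 0.0105
grip_force: 69.0
```

```bash
python3 st.py
```

```text
t 23.95 tcp [550.3 126.8  22.8] capang(world) 86.2 F [-1.08 -0.63  4.56] T [-0.025  0.356  0.005] gap 0.0105 grip 69.0 j6 1.72 z [ 5.e-04  0.e+00 -1.e+00]
```

Contact felt (4.6 N). I ease off 0.3 mm, open gently and withdraw straight up.

Emit:
{"name": "move_arm", "arguments": {"targets": [[[0, 0, -0.3], [0, 0, 0], 1], [[0, 0, -0.3], [0, 0, 0], 0.72], [[0, 0, -0.3], [0, 0, 0], 0.5], [[0, 0, -0.3], [0, 0, 0], 0.2], [[0, 0, -0.3], [0, 0, 0], 0]], "squeeze": 25}}

```text
clock: 24.58
tcp_pos: [0.5502, 0.1268, 0.0225]
orientation: [-0.0, 0.73, 0.683, -0.0]
wrist_force: [0.2, -0.4, -0.3]
finger_gap: 0.0428
grip_force: 0.0
```

Emit:
{"name": "move_arm", "arguments": {"targets": [[[0, 0, 0], [0, 0, 0], 0], [[0, 0, -8], [0, 0, 0], 0], [[0, 0, -25], [0, 0, 0], 0], [[0, 0, -50], [0, 0, 0], 0], [[0, 0, -80], [0, 0, 0], 0]]}}

```text
clock: 25.2
tcp_pos: [0.5499, 0.1268, 0.1035]
orientation: [-0.0, 0.73, 0.683, -0.0]
wrist_force: [0.7, 0.1, 0.9]
finger_gap: 0.0427
grip_force: 0.0
```

Emit:
{"name": "move_arm", "arguments": {"targets": [[[0, 0, -40], [0, 0, 0], 0], [[0, 0, -80], [0, 0, 0], 0], [[0, 0, -80], [0, 0, 0], 0]]}}

```text
clock: 25.58
tcp_pos: [0.5527, 0.1271, 0.1871]
orientation: [0.002, 0.73, 0.683, 0.003]
wrist_force: [-0.0, -0.1, -0.6]
finger_gap: 0.0426
grip_force: 0.0
```

```bash
python3 st.py; python3 - <<'E'
from h import *
o=[]
for c in['scene','side']:
    d=env.read_camera(c);E=d['extrinsics'];g=192/np.tan(np.radians(d['fovy']/2))
    k=E[:3,:3]@np.array([.55,.127,.03])+E[:3,3];u,v=int(d['cx']+g*k[0]/-k[2]),int(d['cy']+g*k[1]/k[2])
    o.append(cv2.resize(d['pixels'][v-50:v+50,u-50:u+50],(400,400),interpolation=cv2.INTER_CUBIC))
    for n in ['cap','cap_bar','mug','bottle','pot']: print(c,n,[(np.round(x['centre'],4),round(x['confidence'],2)) for x in env.landmark_of(n,d)][:2])
save('f',np.hstack(o))
E
```

```text
t 25.57 tcp [552.7 127.1 187.1] capang(world) 86.21 F [-0.04 -0.14 -0.57] T [0.039 0.009 0.026] gap 0.0426 grip 0.0 j6 1.72 z [ 7.8e-03  6.0e-04 -1.0e+00]
scene cap [(array([0.5499, 0.1301, 0.001 ]), 0.88)]
scene cap_bar [(array([0.5541, 0.1298, 0.0813]), 0.65), (array([0.5529, 0.166 , 0.0276]), 0.16)]
scene mug [(array([ 7.826e-01, -2.128e-01, -4.000e-04]), 0.68)]
scene bottle [(array([0.7775, 0.1805, 0.0041]), 0.85)]
scene pot [(array([ 0.76  , -0.0105, -0.0031]), 0.82)]
side cap [(array([0.5519, 0.1252, 0.0079]), 0.89)]
side cap_bar [(array([0.5481, 0.127 , 0.0806]), 0.5)]
side mug [(array([0.5513, 0.1264, 0.0061]), 0.65), (array([ 0.7844, -0.2161, -0.005 ]), 0.64)]
side bottle [(array([7.775e-01, 1.809e-01, 5.000e-04]), 0.79), (array([ 7.627e-01, -1.350e-02,  4.000e-04]), 0.54)]
side pot [(array([ 0.7587, -0.0113, -0.0022]), 0.7)]
```

View pics/f.png

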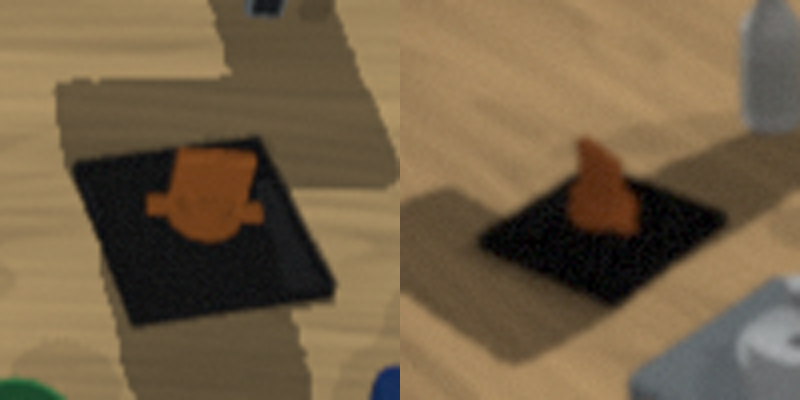

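The cap stands upright in the tray (left panel about (208,200), bar top z≈0.081), the gripper is clear, and the mug, bottle and cup have not moved.

```bash
python3 -c "
from workcell import env
print(env.hand_in())"
```

```text
the job is handed in; nothing more can be done
None
```

The job is handed in at about 26 s of the 72 s allowed: the cap was turned to its first stop, pressed, released and lifted off without forcing, and it now stands upright in the black tray with the gripper clear and the mug, bottle and cup unmoved.

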